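# Index the shaker carousel and open the red shaker

### The job

Turn the shaker carousel until the red-lidded shaker has clicked into place at the yellow arrow, with its lid still closed. Then twist the red lid anticlockwise a full quarter turn, to its stop, so that it is open, leaving the shaker at the arrow. Keep the other lids closed and do not disturb the mould, the spatula or the bowl.

Things in the scene. Friction and masses are not known exactly. Their poses are not given: they have to be found in the camera images.
- foot: fixed black round foot of the shaker carousel, 230 mm across; origin under the carousel's axis on the bench; its -x axis points to the index pointer, a black block with a yellow arrow 161 to 191 mm from the axis, top 49 mm above the bench
- axis (a point): centre of the top face of the white turntable disc (290 mm across, 12 mm thick, top 46 mm above the bench), on the vertical axis it turns about
- index_spot (a point): where the centre of a lid stands when its shaker is exactly at the index pointer: on the line from axis to arrow, 85 mm from the axis, 117 mm above the bench
- carousel (a joint): angle of the turntable, growing anticlockwise seen from above; 0 (or any whole turn) has the red-lidded shaker at the index pointer. It turns either way without end and stays where it is left, except within 5 degrees of each quarter turn (0, 1.57, 3.14, 4.71), where a sprung detent pulls it in exactly (about 0.5 N m to leave a detent)
- post_a (a point): centre of the top of one of two upright turning posts on the disc, 120 mm from the axis and 170 mm above the bench: black round grip 18 mm across and 48 mm tall on a thin steel stem; stands between the red and the yellow-lidded shaker
- post_b (a point): centre of the top of the other, identical turning post, across the disc from the first, between the blue and the white-lidded shaker
- red_lid (a point): centre of the red lid, 13 mm below its top: stainless shaker pot (60 mm across, fixed on the disc, its axis 85 mm from the carousel's axis) with a red ribbed round twist lid, 52 mm across and 24 mm tall, top 130 mm above the bench. A black stripe on the lid's top points away from the carousel's axis when the lid is closed
- lid_red (a joint): angle of the red lid: 0 closed, growing anticlockwise seen from above to 1.57 (a quarter turn, end stop) fully open; the lid stays on the pot and does not rise; turning it takes about 0.07 N m
- white_lid (a point): centre of the white lid, 13 mm below its top, of a like shaker
- lid_white (a joint): angle of the white lid, as for the red one; 0 is closed
- blue_lid (a point): centre of the blue lid, 13 mm below its top, of a like shaker
- lid_blue (a joint): angle of the blue lid, as for the red one; 0 is closed
- yellow_lid (a point): centre of the yellow lid, 13 mm below its top, of a like shaker
- lid_yellow (a joint): angle of the yellow lid, as for the red one; 0 is closed
- mould: bystander: white chocolate mould lying on the bench, 135 x 250 x 22 mm, with small yellow bars in its cavities; origin under its centre
- spatula: bystander: spatula with a wooden handle and a slotted steel blade, about 280 mm long, lying on the bench; origin under its middle
- bowl: bystander: steel bowl, 150 mm across, 70 mm tall; origin under its centre

How it is judged:
On the way:
1. the red-lidded shaker stands still at the index pointer (lid centre within 5 mm of the index spot), red lid still closed (under 0.3 rad) (horizontal distance between red_lid and index_spot below 0.005 m and velocity of joint carousel between -0.05 and 0.05 rad/s and value of joint lid_red below 0.3 rad), for 0.2 s.
At the end, for the whole second after the job is handed in: the red-lidded shaker is at rest at the index pointer (lid centre within 5 mm of the index spot, horizontally), its lid turned open by more than 1.2 rad of the 1.57, the other three lids closed (under 0.3 rad) (horizontal distance between red_lid and index_spot below 0.005 m and velocity of joint carousel between -0.05 and 0.05 rad/s and value of joint lid_red above 1.2 rad and value of joint each of lid_white, lid_blue, lid_yellow below 0.3 rad); the robot touches nothing.
It fails at once if the mould is moved by more than 30 mm (distance of mould from where it was at the start of the episode above 0.03 m).
It fails at once if the spatula is moved by more than 30 mm (distance of spatula from where it was at the start of the episode above 0.03 m).
It fails at once if the bowl is moved by more than 30 mm (distance of bowl from where it was at the start of the episode above 0.03 m).
It fails at once if one of the other lids is opened by more than 0.6 rad (value of joint any of lid_white, lid_blue, lid_yellow above 0.6 rad).
It also fails if it takes over 54 s, if anything falls off the work surface, if the arm or the gripper's body presses on something with over 40 N, if the wrist force passes 120 N, or if a joint passes its speed limit or range.

### The arm

A 6-joint arm with a two-finger parallel gripper is mounted at the origin on the work surface. World frame = base frame: x ahead of the robot, y to its left, z up, the work surface at z = 0. Lengths are in m, angles in rad, forces in N, time in s.
With the tool pointing down it reaches from about 0.375 to 0.975 m from the base axis. Payload 3.8 kg.
Tool frame: the origin (TCP) lies at the very end of the fingers, on their centre line; the grasp point (between the pads) lies 19 mm behind it; z points along the fingers, y is the line along which they close (so a half turn about z gives the same grasp; the last joint's range is limited). The gripper opens to 85 mm and grips with 20 to 120 N. Pads are 22 mm wide; open, the fingers measure 114 mm over their backs; the gripper's body (76 mm by 85 mm) begins 54 mm behind the grasp point. The pads swing forward as they close: fully open they stand 13 mm farther back than shut.
Start: joints at [-1.237, 0.264, 1.604, -0, 1.274, -0.037], TCP at [0.245, -0.629, 0.231] pointing down, gripper open.
Joint ranges: [-2.63, 2.63], [-0.94, 2.18], [0.31, 2.57], [-1.31, 4.45], [0, 2.66], [-2.55, 2.55]. Speed limits (rad/s): [2.57, 2.57, 3.14, 3.14, 3.14, 3.14].

### API

Orientations are given as a rotation vector (axis times angle).
In Python, from workcell import bot, vision gives the robot as it stands. The module is installed in compiled form; this text tells all that it offers.
- The arm moves only by the tool play_rows, never from a script. Its argument "moves" is a list that holds one entry, the list of rows, each a list of 7 numbers: the turn, a rotation vector about the tool's x, y, z as a fraction of full scale, then the shift along the tool's x, y, z as a fraction of full scale, then the finger opening in mm, from 0 to 85.4. In form: [[[ax, ay, az, x, y, z, jaw], ...]]. A call has 1 to 5 rows; each row shifts and turns the commanded pose from where the row before left it, along the tool's axes as they then stand; what a row does not reach is not made up. Full scale, the value 1, is 0.1 m for a shift and 0.5 rad for a turn. A row lasts 1/12 s, in which the tool goes at most 41.7 mm and 7.16 degrees, less where a joint would pass 70% of its speed; a pose out of reach is approached as far as the arm can. A call with a number of a shift or a turn outside -1 to 1 is refused whole. A call with a gripper value outside its range is refused whole. The fingers move at their own pace and stop on an object; "newtons" is the grip in N (left out, the last holds). Time passes only in rows, so rows that do not move let the fingers close. It gives the time, the measured TCP pose, the force, the opening and the grip force at its end, in the units of the state.
- bot.read_state(): the state, without advancing time (a new reading comes with each control period).
- vision.read_camera(name): name is "side" or "top"; returns a dict with "image" (480x640x3 uint8, red, green, blue), "depth" (480x640 float32, m along the optical axis (not along the pixel's ray), 0 where there is no reading), "K" (3x3 intrinsics, pixels), "dist" ([k1, k2, p1, p2, k3] as OpenCV has them; the pictures are not rectified), "R" (3x3) and "t" (3): a world point X has camera coordinates R X + t. Camera axes: x right, y down, z forward; pixel columns grow to the right and rows downward; lengths in m; the calibration is good to about 2 mm. A picture is of the moment at which its call begins.
- bot.finish_job(): hands the job in; it is judged then, once.
The state is a dict: "time": time; "q": joint angles; "joint_vel": joint speeds; "joint_torque": joint torques, N m; "tool_pos": TCP position; "tcp_rot": TCP orientation; "wrist_force": force on the tool from outside, world axes, zero at the start; "torque": the same for the moment, N m; "width": opening from 0.0 (shut) to 1.0 (fully open); "grip_force": force on a finger pad.
Only numpy, scipy, OpenCV 4.12 (cv2) and the standard library are available. Lean on these libraries where they do the work, as an engineer would, in place of code of your own. Each camera call takes 0.05 s, during which the arm holds its last target. There are 200 camera calls.

## Working session

There is one attempt and no reset: what is moved stays moved. The work goes in short steps, Python scripts to look and compute and a tool call to move; the robot and the scene stay as the last step left them, time stands still between calls to the robot, and variables do not carry over. Pictures are saved under pics/ and viewed, at most 10 in all, crops included, and the job is handed in when it is done.

Besides the shell and the picture viewer there is one more tool, called after ">>>" by a JSON object that holds its "method" and its "body". play_rows: Moves the arm, as the interface text tells. Its arguments: {"type":"object","properties":{"moves":{"type":"array","items":{"type":"array","items":{"type":"array","items":{"type":"number"}}}},"newtons":{"type":"number"}},"required":["moves"]}

```bash
mkdir -p pics; cat > h.py <<'E'
import numpy as np, cv2
from workcell import bot, vision
def cam(n): return vision.read_camera(n)
def save(c,f): cv2.imwrite('pics/'+f,c['image'][:,:,::-1])
def ray(c,uv):
    p=cv2.undistortPoints(np.array([[uv]],float),c['K'],np.array(c['dist']))[0,0]
    R=np.array(c['R']);o=-R.T@np.array(c['t']);return o,R.T@np.array([p[0],p[1],1.])
def atz(c,uv,z):
    o,d=ray(c,uv);return o+d*(z-o[2])/d[2]
def depthpt(c,uv):
    o,d=ray(c,uv);return o+d*c['depth'][int(uv[1]),int(uv[0])]
def tri(c1,a,c2,b):
    o1,d1=ray(c1,a);o2,d2=ray(c2,b)
    s=np.linalg.lstsq(np.c_[d1,-d2],o2-o1,rcond=None)[0]
    p,q=o1+d1*s[0],o2+d2*s[1];return (p+q)/2,np.linalg.norm(p-q)
E
python3 - <<'E'
from h import *
for n in('top','side'):
    c=cam(n);save(c,n+'0.png');print(n,-np.array(c['R']).T@c['t'])
print(bot.read_state())
E
```

```text
top [0.30001042 0.00974695 1.52658016]
side [0.32025279 0.88942164 0.66781766]
{'time': 0.1, 'q': array([-1.23691703e+00,  2.64728644e-01,  1.60526761e+00,  1.51214352e-05,
        1.27369612e+00, -3.68901619e-02]), 'joint_vel': array([ 0.00140732, -0.00215839, -0.00241902,  0.0006587 , -0.00046204,
       -0.00134973]), 'joint_torque': array([ 1.04608675e-04, -5.16708541e+01, -3.68590486e+01, -8.70474679e-06,
        6.26117908e-03,  1.35437151e-05]), 'tool_pos': array([ 0.24436271, -0.62849219,  0.23003597]), 'tcp_rot': array([-3.08572086e+00, -5.78683054e-01,  4.65208733e-04]), 'wrist_force': array([-0.50808714,  0.37365087,  0.12362628]), 'torque': array([ 0.06771689, -0.009344  ,  0.0125322 ]), 'grip_force': 0.0, 'width': 1.0032395157493668}
```

View pics/top0.png

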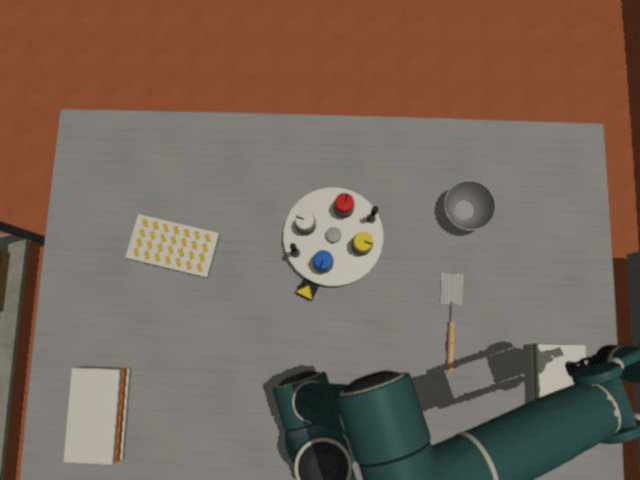

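View pics/side0.png

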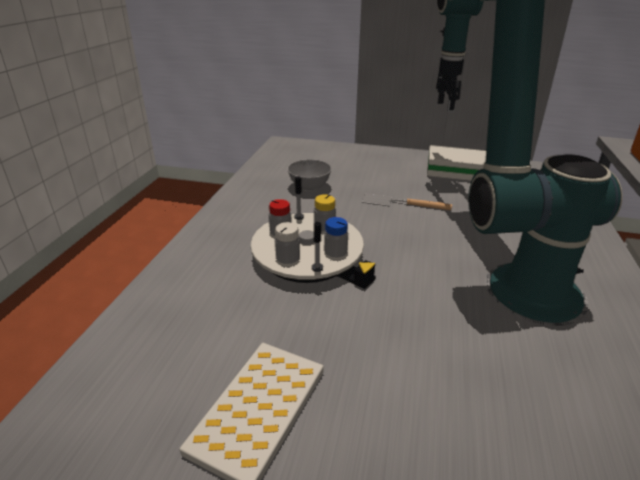

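The top view shows the carousel axis near (333,236), the arrow at (306,292), and the red lid at (344,204), roughly opposite the arrow. Post A is at (373,213) and post B at (294,249). The side view shows all four lids and both posts.

```bash
cat >> h.py <<'E'
def cent(c,col,box):
    hsv=cv2.cvtColor(c['image'],cv2.COLOR_RGB2HSV);h,s,v=[hsv[:,:,i].astype(int) for i in range(3)]
    m={'red':((h<8)|(h>172))&(s>150),'yellow':(abs(h-25)<8)&(s>150),'blue':(abs(h-110)<14)&(s>150),'black':v<60}[col]
    k=np.zeros_like(m);x0,y0,x1,y1=box;k[y0:y1,x0:x1]=1;ys,xs=np.nonzero(m&k.astype(bool))
    return xs,ys
def toppts(c,col,box,z,tol=.006):
    "mean of the points by depth that lie within tol of height z"
    xs,ys=cent(c,col,box);P=np.array([depthpt(c,(x,y)) for x,y in zip(xs,ys)])
    return P
E
python3 - <<'E'
from h import *
np.set_printoptions(precision=4,suppress=True)
T=cam('top');S=cam('side')
boxT=dict(red=(325,185,365,222),yellow=(345,225,385,260),blue=(305,245,340,275))
boxS=dict(red=(265,195,295,225),yellow=(310,190,340,212),blue=(322,214,352,238))
for n in boxT:
  for c,b in((T,boxT),(S,boxS)):
    P=toppts(c,n,b[n],0); z=np.percentile(P[:,2],90); Q=P[abs(P[:,2]-z)<.004]
    print(n,len(P),'ztop',z,'mid',(Q.min(0)+Q.max(0))/2,'med',np.median(Q,0),'ext',np.ptp(Q,axis=0)[:2])
for n,c,b in(('arrowT',T,(292,280,322,302)),('arrowS',S,(350,255,382,290))):
    P=toppts(c,'yellow',b,0);print(n,len(P),np.median(P,0),P.mean(0))
for n,c,b in(('pa T',T,(364,200,384,226)),('pb T',T,(286,238,304,260)),('pa S',S,(290,172,306,200)),('pb S',S,(310,218,326,245))):
    P=toppts(c,'black',b,0);P=P[P[:,2]>.11]
    if len(P): 
        z=np.percentile(P[:,2],90);Q=P[P[:,2]>z-.008];print(n,len(P),z,np.median(Q,0),np.median(P,0))
# disc: white points near z=.046 in top view
P=np.array([depthpt(T,(x,y)) for y in range(175,300) for x in range(270,395) if T['image'][y,x].min()>140])
P=P[abs(P[:,2]-.046)<.006];h=cv2.convexHull((P[:,:2]*1e3).astype(np.float32));print('disc',cv2.minEnclosingCircle(h),cv2.fitEllipse(h),np.median(P[:,2]))
a=cv2.resize(T['image'][170:310,260:400],(560,560),interpolation=cv2.INTER_CUBIC);cv2.imwrite('pics/crop1.png',a[:,:,::-1])
E
```

```text
red 264 ztop 0.132943478822176 mid [ 0.6444 -0.0412  0.1327] med [ 0.6451 -0.0388  0.1309] ext [0.0455 0.0442]
red 268 ztop 0.1322032580038862 mid [ 0.6465 -0.035   0.1311] med [ 0.6462 -0.0348  0.1312] ext [0.0458 0.047 ]
yellow 261 ztop 0.1334672491837079 mid [ 0.5364 -0.0934  0.1332] med [ 0.5396 -0.0944  0.1317] ext [0.0467 0.0462]
yellow 269 ztop 0.13218783262244754 mid [ 0.5397 -0.0896  0.131 ] med [ 0.5396 -0.0879  0.1314] ext [0.0495 0.054 ]
blue 250 ztop 0.13333522344639817 mid [0.4842 0.0131 0.1327] med [0.4856 0.0146 0.1318] ext [0.0461 0.0457]
blue 313 ztop 0.13212396703559376 mid [0.4863 0.0181 0.1312] med [0.4868 0.0204 0.1312] ext [0.0484 0.0497]
arrowT 132 [0.4018 0.059  0.0463] [0.4021 0.0604 0.043 ]
arrowS 130 [0.403  0.0623 0.0492] [0.4032 0.0635 0.0483]
pa T 36 0.17199307901263716 [ 0.6169 -0.1211  0.1701] [ 0.6151 -0.1203  0.1642]
pb T 33 0.1718711576835986 [0.5106 0.0915 0.1697] [0.5083 0.0914 0.1675]
pa S 114 0.16996970421519822 [ 0.6192 -0.1138  0.1685] [ 0.619  -0.1135  0.1491]
pb S 133 0.1705906273125288 [0.5117 0.0999 0.17  ] [0.5122 0.1018 0.1502]
disc ((567.6370239257812, -16.36375617980957), 144.6315460205078) ((566.9898071289062, -15.555516242980957), (285.6653747558594, 287.02972412109375), 125.4021224975586) 0.045296230171656626
```

View pics/crop1.png

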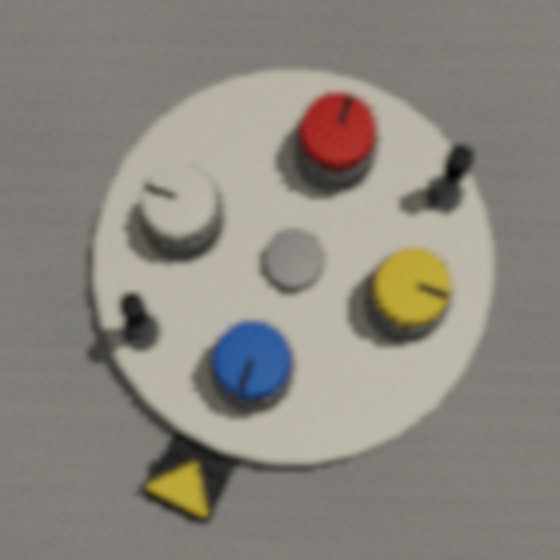

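The lids and posts agree with each other in both views:

| Item | Position or angle |
|---|---|
| Axis | about (0.565, -0.013) |
| Red lid | about -18.4° |
| Arrow | about 155.4° |
| Post A | (0.617, -0.119), top 0.170 |

I'll grip post A radially and swing it about 174° anticlockwise.

>>> {"method": "play_rows", "body": {"moves": [[[0,0,0,0.33,-0.21,0,85],[0,0,0,0.33,-0.21,0,85],[0,0,0,0.33,-0.21,0,85],[0,0,0,0.33,-0.21,0,85],[0,0,0,0.33,-0.21,0,85]]], "newtons": 50}}

```text
time: 0.62
tool_pos: [0.3609, -0.4699, 0.231]
tcp_rot: [-3.088, -0.578, 0.0]
wrist_force: [0.4, -0.9, -0.2]
width: 0.993
grip_force: 0.0
```

>>> {"method": "play_rows", "body": {"moves": [[[0,0,0,0.33,-0.21,0,85],[0,0,0,0.33,-0.21,0,85],[0,0,0,0.33,-0.21,0,85],[0,0,0,0.33,-0.21,0,85],[0,0,0,0.33,-0.21,0,85]]]}}

```text
time: 1.03
tool_pos: [0.4767, -0.312, 0.2313]
tcp_rot: [3.088, 0.579, 0.0]
wrist_force: [0.3, -0.3, -0.3]
width: 0.993
grip_force: 0.0
```

>>> {"method": "play_rows", "body": {"moves": [[[0,0,0,0.33,-0.21,0,60],[0,0,0,0.33,-0.21,0,60],[0,0,0,0.33,-0.21,0,60],[0,0,0,0.33,-0.21,0,60],[0,0,0,0.2,-0.1,0,60]]]}}

```text
time: 1.45
tool_pos: [0.5852, -0.1674, 0.2312]
tcp_rot: [-3.086, -0.582, -0.001]
wrist_force: [0.2, -0.4, -0.6]
width: 0.702
grip_force: 0.0
```

```bash
cat >> h.py <<'E'
from scipy.spatial.transform import Rotation as Ro
def rel(p):
    s=bot.read_state();R=Ro.from_rotvec(s['tcp_rot']).as_matrix()
    print('t',s['time'],'tcp',s['tool_pos'].round(4),'yaw_y',np.degrees(np.arctan2(R[1,1],R[0,1])).round(1),'q6',s['q'][5].round(2),'F',s['wrist_force'].round(1),'w',round(s['width']*85.4,1))
    print('shift in tool axes (units of .1 m)',(R.T@(np.array(p)-s['tool_pos'])*10).round(3),'tilt z',R[:,2].round(3))
E
python3 - <<'E'
from h import *
rel([.617,-.119,.140])
c=cam('side');save(c,'s1.png')
a=c['image'][60:360,180:480];cv2.imwrite('pics/s1c.png',cv2.resize(a,(600,600))[:,:,::-1])
E
```

```text
t 1.45 tcp [ 0.5852 -0.1674  0.2312] yaw_y -68.6 q6 0.88 F [ 0.2 -0.4 -0.6] w 60.0
shift in tool axes (units of .1 m) [ 0.471 -0.334  0.913] tilt z [ 0.001  0.001 -1.   ]
```

View pics/s1c.png

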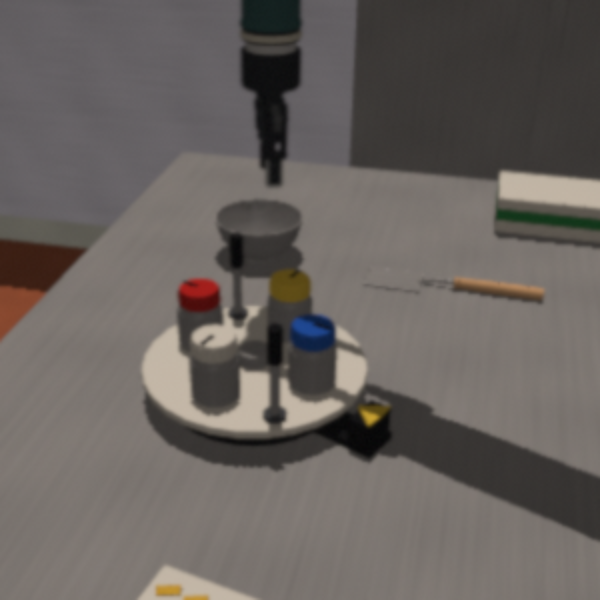

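The side view shows the gripper above and behind post A, at about (272,180) in the crop, with a clear path. Next I'll move over the post, descend and close.

>>> {"method": "play_rows", "body": {"moves": [[[0,0,0,0.235,-0.165,0,60],[0,0,0,0.235,-0.165,0,60],[0,0,-0.17,0,0,0.15,60],[0,0,0,0,0,0.36,60],[0,0,0,0,0,0.36,60]]]}}

```text
time: 1.92
tool_pos: [0.6177, -0.1233, 0.1457]
tcp_rot: [3.057, 0.712, 0.008]
wrist_force: [-0.3, -0.1, -1.1]
width: 0.702
grip_force: 0.0
```

>>> {"method": "play_rows", "body": {"moves": [[[0,0,0,0,0,0.03,30],[0,0,0,0,0,0,10],[0,0,0,0,0,0,10],[0,0,0,0,0,0,10],[0,0,0,0,0,0,10]]]}}

```text
time: 2.33
tool_pos: [0.6162, -0.1231, 0.1434]
tcp_rot: [-3.06, -0.709, -0.003]
wrist_force: [-1.1, 3.5, -0.7]
width: 0.189
grip_force: 49.7
```

```bash
python3 - <<'E'
from h import *
rel([.617,-.119,.140]);print(bot.read_state()['grip_force'])
c=cam('side');a=c['image'][120:300,220:400];cv2.imwrite('pics/s2c.png',cv2.resize(a,(600,600))[:,:,::-1])
E
```

```text
t 2.3333 tcp [ 0.6162 -0.1231  0.1434] yaw_y -63.9 q6 0.88 F [-1.1  3.5 -0.7] w 16.1
shift in tool axes (units of .1 m) [ 0.025 -0.034  0.034] tilt z [ 0.002  0.    -1.   ]
49.734891057014465
```

View pics/s2c.png

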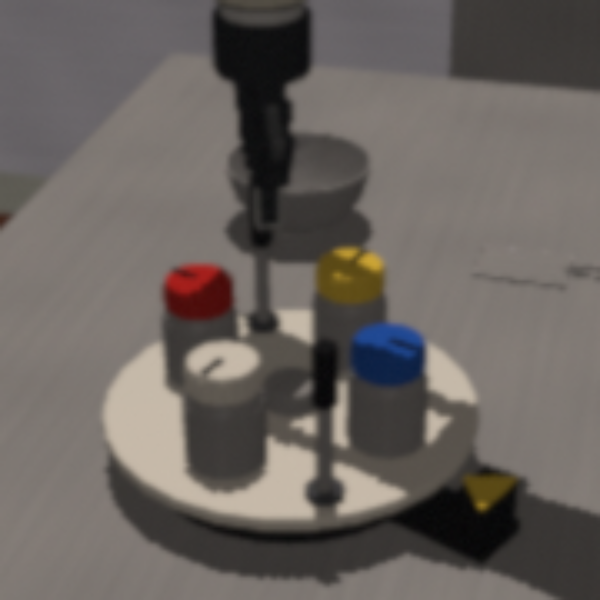

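The side view shows the gripper holding post A, at about (262,215) in the crop, with 50 N on it. Next is the arc: 6° per row, chord 12.6 mm.

>>> {"method": "play_rows", "body": {"moves": [[[0,0,-0.21,0.126,-0.007,0,10],[0,0,-0.21,0.126,-0.007,0,10],[0,0,-0.21,0.126,-0.007,0,10],[0,0,-0.21,0.126,-0.007,0,10],[0,0,0,0,0,0,10]]]}}

```text
time: 2.8
tool_pos: [0.6581, -0.0914, 0.1434]
tcp_rot: [2.839, 1.338, 0.008]
wrist_force: [0.1, -1.2, 0.4]
width: 0.194
grip_force: 50.3
```

```bash
cat >> h.py <<'E'
C=np.array([.565,-.013])
def arc(c=C):
    s=bot.read_state();d=s['tool_pos'][:2]-c;a=np.arctan2(d[1],d[0]);R=Ro.from_rotvec(s['tcp_rot']).as_matrix()
    F=s['wrist_force'];print('r',np.hypot(*d).round(4),'ang',np.degrees(a).round(1),'yaw',np.degrees(np.arctan2(R[1,1],R[0,1])).round(1),'q6',s['q'][5].round(2),'Ftool',(R.T@F).round(1),'Tz',s['torque'].round(2),'z',s['tool_pos'][2].round(4),'t',s['time'],'w',s['width'].round(3))
E
python3 -c "
from h import *
arc()"
```

```text
Traceback (most recent call last):
  File "h.py", line 33, in arc
    F=s['wrist_force'];print('r',np.hypot(*d).round(4),'ang',np.degrees(a).round(1),'yaw',np.degrees(np.arctan2(R[1,1],R[0,1])).round(1),'q6',s['q'][5].round(2),'Ftool',(R.T@F).round(1),'Tz',s['torque'].round(2),'z',s['tool_pos'][2].round(4),'t',s['time'],'w',s['width'].round(3))
                                                                                                                                                                                                                                                                    ^^^^^^^^^^^^^^^^
AttributeError: 'float' object has no attribute 'round'
```

>>> {"method": "play_rows", "body": {"moves": [[[0,0,-0.21,0.126,-0.007,0,10],[0,0,-0.21,0.126,-0.007,0,10],[0,0,-0.21,0.126,-0.007,0,10],[0,0,-0.21,0.126,-0.007,0,10],[0,0,-0.21,0.126,-0.007,0,10]]]}}

```text
time: 3.22
tool_pos: [0.6844, -0.0372, 0.1435]
tcp_rot: [2.394, 2.023, 0.007]
wrist_force: [5.8, -2.8, -3.3]
width: 0.191
grip_force: 50.0
```

>>> {"method": "play_rows", "body": {"moves": [[[0,0,-0.21,0.126,-0.007,0,10],[0,0,-0.21,0.126,-0.007,0,10],[0,0,-0.21,0.126,-0.007,0,10],[0,0,-0.21,0.126,-0.007,0,10],[0,0,0,0,0,0,10]]]}}

```text
time: 3.63
tool_pos: [0.6823, 0.0176, 0.1435]
tcp_rot: [1.919, 2.481, 0.013]
wrist_force: [6.6, 12.3, -3.7]
width: 0.194
grip_force: 50.0
```

```bash
sed -i "s/s\['width'\].round(3)/s['width']/" h.py; python3 -c "
from h import *
arc()"
```

```text
r 0.1212 ang 14.6 yaw 14.5 q6 -0.27 Ftool [10.2  9.4  3.8] Tz [ 1.98 -0.93  0.62] z 0.1435 t 3.6333 w 0.19368222353903275
```

>>> {"method": "play_rows", "body": {"moves": [[[0,0,-0.21,0.126,0.003,0,10],[0,0,-0.21,0.126,-0.003,0,10],[0,0,-0.21,0.126,-0.007,0,10],[0,0,-0.21,0.126,-0.007,0,10],[0,0,-0.21,0.126,-0.007,0,10]]]}}

```text
time: 4.05
tool_pos: [0.6547, 0.0673, 0.1447]
tcp_rot: [1.21, 2.887, 0.006]
wrist_force: [7.7, -0.8, -0.0]
width: 0.195
grip_force: 51.0
```

```bash
python3 -c "
from h import *
arc()"
```

```text
r 0.1204 ang 41.9 yaw 44.5 q6 -0.71 Ftool [-6.   4.9  0.1] Tz [-0.05 -0.98  0.71] z 0.1447 t 4.05 w 0.19463828270689504
```

>>> {"method": "play_rows", "body": {"moves": [[[0,0,-0.21,0.126,-0.003,0,10],[0,0,-0.21,0.126,-0.007,0,10],[0,0,-0.21,0.126,-0.007,0,10],[0,0,-0.21,0.126,-0.007,0,10],[0,0,-0.21,0.126,-0.007,0,10]]]}}

```text
time: 4.47
tool_pos: [0.5985, 0.1018, 0.1447]
tcp_rot: [0.418, 3.106, 0.004]
wrist_force: [1.6, 1.8, 2.8]
width: 0.189
grip_force: 51.3
```

>>> {"method": "play_rows", "body": {"moves": [[[0,0,-0.21,0.126,-0.003,0,10],[0,0,-0.21,0.126,-0.007,0,10],[0,0,-0.21,0.126,-0.007,0,10],[0,0,-0.21,0.126,-0.007,0,10],[0,0,0,0,0,0,10]]]}}

```text
time: 4.88
tool_pos: [0.5463, 0.1045, 0.1447]
tcp_rot: [-0.238, 3.128, 0.001]
wrist_force: [1.7, 2.0, 2.6]
width: 0.191
grip_force: 51.2
```

```bash
python3 -c "
from h import *
arc()
p=np.array([[.6162,-.1231],[.6581,-.0914],[.6844,-.0372],[.6823,.0176],[.6547,.0673],bot.read_state()['tool_pos'][:2]])
s=np.linalg.lstsq(np.c_[2*p,np.ones(6)],(p**2).sum(1),rcond=None)[0];print(s[:2],np.sqrt(s[2]+s[:2]@s[:2]))
c=cam('top');a=c['image'][170:310,260:400];cv2.imwrite('pics/t3.png',cv2.resize(a,(560,560))[:,:,::-1])
P=toppts(c,'red',(290,200,400,300),0);print(len(P))
if len(P):
  z=np.percentile(P[:,2],90);Q=P[abs(P[:,2]-z)<.004];m=(Q.min(0)+Q.max(0))/2;print(m,np.median(Q,0),np.degrees(np.arctan2(*(m[:2]-C)[::-1])))
"
```

```text
r 0.119 ang 99.1 yaw 98.7 q6 -1.58 Ftool [-2.   1.7 -2.6] Tz [ 0.44 -0.08  0.27] z 0.1447 t 4.8833 w 0.1911073617936243
[ 0.56648895 -0.01390272] 0.12002759240881584
112
[0.49850083 0.02466667 0.13387644] [0.49498701 0.02573586 0.13165495] 150.47177747234463
```

View pics/t3.png

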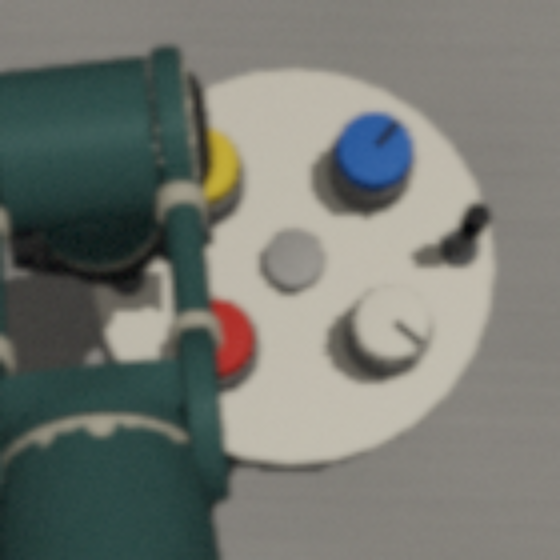

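The top view shows the red lid at about (230,340) in the crop, partly under the arm and about 10° short of the arrow line. A circle fit to the tool path puts the axis at (0.5665, -0.0139).

>>> {"method": "play_rows", "body": {"moves": [[[0,0,-0.18,0.11,-0.005,0,10],[0,0,-0.18,0.11,-0.005,0,10],[0,0,0,0,0,0,10],[0,0,0,0,0,0,10]]]}}

```text
time: 5.27
tool_pos: [0.5241, 0.0985, 0.1446]
tcp_rot: [-0.513, 3.099, -0.001]
wrist_force: [-9.2, -0.8, 15.6]
width: 0.191
grip_force: 52.8
```

```bash
python3 -c "
from h import *
arc(np.array([.5665,-.0139]))"
```

```text
r 0.1202 ang 110.6 yaw 108.8 q6 -1.76 Ftool [  9.    2.2 -15.6] Tz [0.01 1.62 0.56] z 0.1446 t 5.2667 w 0.1914483157904222
```

>>> {"method": "play_rows", "body": {"moves": [[[0,0,0,0,0,0,50],[0,0,0,0,0,0,50],[0,0,0,0,0,0,50],[0,0,0,0,0,-0.3,50],[0,0,0,0,0,-0.35,50]]]}}

```text
time: 5.68
tool_pos: [0.5218, 0.0984, 0.2032]
tcp_rot: [0.512, -3.092, 0.0]
wrist_force: [1.5, 0.4, -0.7]
width: 0.583
grip_force: 0.0
```

>>> {"method": "play_rows", "body": {"moves": [[[0,0,0.25,0,0.35,-0.1,80],[0,0,0.25,0,0.35,0,80],[0,0,0.25,0,0.35,0,80],[0,0,0.25,0,0.35,0,80],[0,0,0.25,0,0,0,80]]]}}

```text
time: 6.1
tool_pos: [0.505, 0.2377, 0.2163]
tcp_rot: [0.447, 3.109, 0.006]
wrist_force: [0.1, -0.4, -0.3]
width: 0.938
grip_force: 0.0
```

```bash
python3 - <<'E'
from h import *
C=np.array([.5665,-.0139])
arc(C)
T=cam('top');S=cam('side')
for n,c,b in(('red',T,(270,200,400,300)),('blue',T,(270,170,400,300)),('yellow',T,(270,170,400,270)),('red',S,(250,180,380,260)),('blue',S,(250,180,380,260)),('yellow',S,(250,180,350,260))):
    P=toppts(c,n,b,0)
    if len(P)<20: print(n,len(P));continue
    z=np.percentile(P[:,2],90);Q=P[abs(P[:,2]-z)<.004];m=(Q.min(0)+Q.max(0))/2
    print(n,len(P),m.round(4),np.ptp(Q,axis=0)[:2].round(3),np.degrees(np.arctan2(*(m[:2]-C)[::-1])).round(1))
P=toppts(S,'yellow',(350,255,385,290),0);print(len(P),P.mean(0))
a=np.hstack([cv2.resize(c['image'][y:y+140,x:x+140],(400,400)) for c,x,y in((T,260,170),(S,250,160))])
cv2.imwrite('pics/t4.png',a[:,:,::-1])
E
```

```text
r 0.259 ang 103.7 yaw 73.6 q6 -0.89 Ftool [-0.2 -0.3  0.3] Tz [ 0.01 -0.02 -0.02] z 0.2163 t 6.1 w 0.9380677786036827
red 268 [0.4868 0.0213 0.1326] [0.046 0.046] 156.2
blue 243 [ 0.642  -0.0508  0.1329] [0.046 0.041] -26.0
yellow 265 [0.5982 0.0612 0.1333] [0.048 0.044] 67.1
red 341 [0.49   0.0249 0.1309] [0.049 0.053] 153.1
blue 31 [0.5357 0.2989 0.3274] [0.003 0.002] 95.6
yellow 124 [0.5238 0.2934 0.2797] [0.025 0.026] 97.9
132 [0.40199278 0.07596924 0.05761203]
```

View pics/t4.png

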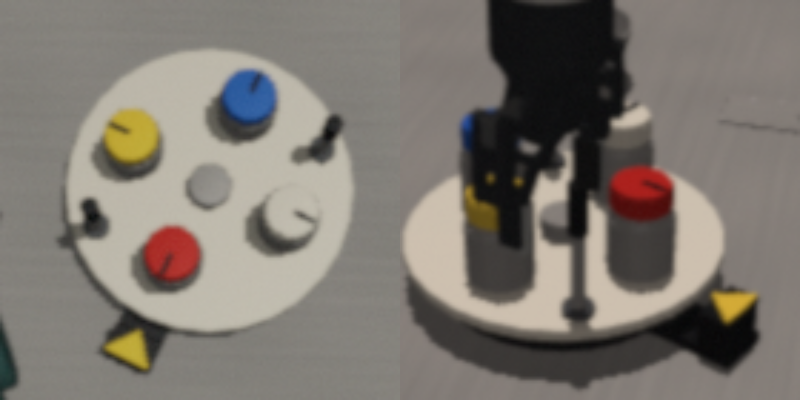

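The top view shows the red lid at about (172,256) in the left panel, in line with the arrow at (128,348). Its stripe still points outward, so it is closed, and the other three lids are closed too. It has clicked in at the index. Next I'll swing the wrist back and go over the lid.

>>> {"method": "play_rows", "body": {"moves": [[[0,0,0.25,0,0,0,80],[0,0,0.25,0,0,0,80],[0,0,0.25,0,0,0,80],[0,0,0.25,0,0,0,80],[0,0,0.25,0,0,0,80]]]}}

```text
time: 6.62
tool_pos: [0.505, 0.2313, 0.2156]
tcp_rot: [1.382, 2.821, -0.001]
wrist_force: [0.6, 0.5, -0.5]
width: 0.936
grip_force: 0.0
```

>>> {"method": "play_rows", "body": {"moves": [[[0,0,0.24,0,0,0,80],[0,0,0,0,0,0,80]]]}}

```text
time: 6.78
tool_pos: [0.505, 0.2313, 0.2156]
tcp_rot: [1.545, 2.735, -0.001]
wrist_force: [-1.0, 0.3, -0.1]
width: 0.936
grip_force: 0.0
```

```bash
python3 -c "
from h import *
rel([.489,.022,.111])"
```

```text
t 6.7833 tcp [0.505  0.2313 0.2156] yaw_y 31.1 q6 -0.16 F [-1.   0.3 -0.1] w 79.9
shift in tool axes (units of .1 m) [-1.71  -1.217  1.048] tilt z [-0.    -0.001 -1.   ]
```

>>> {"method": "play_rows", "body": {"moves": [[[0,0,0,-0.285,-0.203,0,80],[0,0,0,-0.285,-0.203,0,80],[0,0,0,-0.285,-0.203,0,80],[0,0,0,-0.285,-0.203,0,80],[0,0,0,-0.285,-0.203,0,80]]]}}

```text
time: 7.2
tool_pos: [0.4912, 0.056, 0.2158]
tcp_rot: [1.535, 2.741, -0.001]
wrist_force: [0.8, 0.2, 0.2]
width: 0.934
grip_force: 0.0
```

>>> {"method": "play_rows", "body": {"moves": [[[0,0,0,-0.285,-0.203,0,80],[0,0,0,0,0,0.3,80],[0,0,0,0,0,0.3,80],[0,0,0,0,0,0,80],[0,0,0,0,0,0,80]]]}}

```text
time: 7.62
tool_pos: [0.487, 0.0225, 0.1543]
tcp_rot: [-1.538, -2.735, 0.004]
wrist_force: [-0.9, 0.0, 0.3]
width: 0.937
grip_force: 0.0
```

```bash
python3 -c "
from h import *
rel([.489,.022,.111])
T=cam('top');S=cam('side')
for c,b in((T,(270,230,350,300)),(S,(300,190,380,260))):
    P=toppts(c,'red',b,0);print(len(P), P.mean(0) if len(P) else '')
a=np.hstack([cv2.resize(c['image'][y:y+140,x:x+140],(400,400)) for c,x,y in((T,240,190),(S,280,120))])
cv2.imwrite('pics/t5.png',a[:,:,::-1])
"
```

```text
t 7.6167 tcp [0.487  0.0225 0.1543] yaw_y 31.3 q6 -0.55 F [-0.9  0.   0.3] w 80.1
shift in tool axes (units of .1 m) [-0.015  0.016  0.433] tilt z [-0.005 -0.    -1.   ]
16 [0.46510222 0.02898474 0.14769074]
340 [0.48801178 0.0360263  0.127768  ]
```

View pics/t5.png

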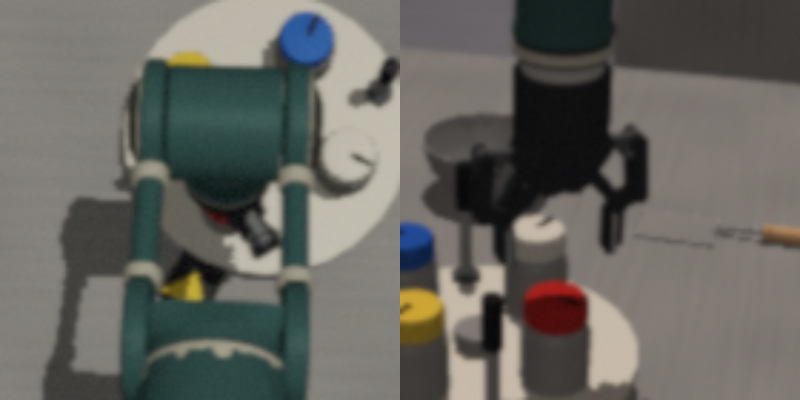

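The gripper is centred over the red lid: in the side view its fingertips straddle (556,250) and the lid is at (555,300). I'll descend and grip.

>>> {"method": "play_rows", "body": {"moves": [[[0,0,0,-0.015,0.016,0.24,80],[0,0,0,0,0,0.23,80],[0,0,0,0,0,0,80],[0,0,0,0,0,0,60],[0,0,0,0,0,0,48]]], "newtons": 30}}

```text
time: 8.13
tool_pos: [0.4923, 0.023, 0.111]
tcp_rot: [1.54, 2.736, 0.001]
wrist_force: [-14.8, -6.1, 15.0]
width: 0.675
grip_force: 9.3
```

>>> {"method": "play_rows", "body": {"moves": [[[0,0,0,0,0,0,45],[0,0,0,0,0,0,45],[0,0,0,0,0,0,45]]]}}

```text
time: 8.38
tool_pos: [0.4896, 0.0217, 0.1114]
tcp_rot: [-1.54, -2.736, 0.007]
wrist_force: [-10.5, -4.5, 9.7]
width: 0.595
grip_force: 30.2
```

```bash
python3 -c "
from h import *
rel([.489,.022,.107]);s=bot.read_state();print(s['grip_force'],s['torque'])"
```

```text
t 8.3833 tcp [0.4896 0.0217 0.1114] yaw_y 31.3 q6 -0.55 F [-10.5  -4.5   9.7] w 50.8
shift in tool axes (units of .1 m) [ 0.006 -0.004  0.044] tilt z [-0.004 -0.003 -1.   ]
30.153261423110962 [-0.91692957  1.9205554   0.10850549]
```

>>> {"method": "play_rows", "body": {"moves": [[[0,0,0,0,-0.015,-0.02,45],[0,0,-0.24,0,0,0,45],[0,0,-0.24,0,0,0,45],[0,0,-0.24,0,0,0,45],[0,0,0,0,0,0,45]]]}}

```text
time: 8.8
tool_pos: [0.4895, 0.0214, 0.1116]
tcp_rot: [-1.022, -2.97, 0.003]
wrist_force: [-3.3, -3.2, -3.0]
width: 0.59
grip_force: 36.0
```

```bash
python3 -c "
from h import *
rel([.489,.022,.107]);s=bot.read_state();print(s['grip_force'],s['torque'])"
```

```text
t 8.8 tcp [0.4895 0.0214 0.1116] yaw_y 52.0 q6 -0.91 F [-3.3 -3.2 -3. ] w 50.4
shift in tool axes (units of .1 m) [0.008 0.002 0.046] tilt z [-0.001 -0.002 -1.   ]
35.99298655986786 [-0.8525004   0.58405819  0.06333177]
```

Forces are low and the turn tracks the command, so I'll continue.

>>> {"method": "play_rows", "body": {"moves": [[[0,0,-0.24,0,0,0,45],[0,0,-0.24,0,0,0,45],[0,0,-0.24,0,0,0,45],[0,0,-0.24,0,0,0,45],[0,0,-0.24,0,0,0,45]]]}}

```text
time: 9.22
tool_pos: [0.4896, 0.0215, 0.1116]
tcp_rot: [-0.101, -3.139, 0.002]
wrist_force: [-3.4, -3.0, -2.0]
width: 0.594
grip_force: 36.0
```

>>> {"method": "play_rows", "body": {"moves": [[[0,0,-0.24,0,0,0,45],[0,0,-0.24,0,0,0,45],[0,0,-0.24,0,0,0,45],[0,0,-0.24,0,0,0,45],[0,0,0,0,0,0,45]]]}}

```text
time: 9.63
tool_pos: [0.4897, 0.0217, 0.1116]
tcp_rot: [0.645, -3.074, 0.001]
wrist_force: [-4.5, -3.9, -2.1]
width: 0.592
grip_force: 36.1
```

```bash
python3 -c "
from h import *
rel([.489,.022,.107]);s=bot.read_state();print(s['grip_force'],s['torque'])"
```

```text
t 9.6333 tcp [0.4897 0.0217 0.1116] yaw_y 113.7 q6 -1.99 F [-4.5 -3.9 -2.1] w 50.6
shift in tool axes (units of .1 m) [0.005 0.006 0.046] tilt z [-0.    -0.001 -1.   ]
36.10775649547577 [-0.76506058  0.46696269  0.09162405]
```

>>> {"method": "play_rows", "body": {"moves": [[[0,0,-0.24,0,0,0,45],[0,0,-0.04,0,0,0,45],[0,0,0,0,0,0,45],[0,0,0,0,0,0,80],[0,0,0,0,0,0,80]]]}}

```text
time: 10.05
tool_pos: [0.4916, 0.0225, 0.1123]
tcp_rot: [-0.85, 3.02, -0.0]
wrist_force: [1.1, -0.8, -0.2]
width: 0.857
grip_force: 0.0
```

>>> {"method": "play_rows", "body": {"moves": [[[0,0,0,0,0,0,80],[0,0,0,0,0,-0.35,80],[0,0,0,0,0,-0.35,80],[0,0,0,0,0,-0.35,80],[0,0,0,0,0,0,80]]]}}

```text
time: 10.47
tool_pos: [0.4957, 0.0224, 0.225]
tcp_rot: [-0.851, 3.008, -0.006]
wrist_force: [0.5, -0.6, 1.6]
width: 0.94
grip_force: 0.0
```

>>> {"method": "play_rows", "body": {"moves": [[[0,0,0,0,0.4,0,80],[0,0,0,0,0.4,0,80],[0,0,0,0,0.4,0,80],[0,0,0,0,0.4,0,80],[0,0,0,0,0.4,0,80]]]}}

```text
time: 10.88
tool_pos: [0.3844, 0.194, 0.2168]
tcp_rot: [-0.852, 3.021, 0.002]
wrist_force: [0.4, 0.8, -0.6]
width: 0.935
grip_force: 0.0
```

```bash
python3 - <<'E'
from h import *
C=np.array([.5665,-.0139]);arc(C)
T=cam('top');S=cam('side')
P=toppts(T,'red',(270,220,360,300),0);z=np.percentile(P[:,2],90);Q=P[abs(P[:,2]-z)<.004];m=(Q.min(0)+Q.max(0))/2
print(len(P),m,np.degrees(np.arctan2(*(m[:2]-C)[::-1])))
a=np.hstack([cv2.resize(c['image'][y:y+140,x:x+140],(400,400),interpolation=cv2.INTER_CUBIC) for c,x,y in((T,260,170),(S,250,160))])
cv2.imwrite('pics/t6.png',a[:,:,::-1])
E
```

```text
r 0.2763 ang 131.2 yaw 121.5 q6 -1.71 Ftool [-0.7  0.5  0.6] Tz [ 0.04 -0.01  0.05] z 0.2168 t 10.8833 w 0.9350228527242649
262 [0.48711476 0.02134126 0.13274708] 156.06226791983627
```

View pics/t6.png

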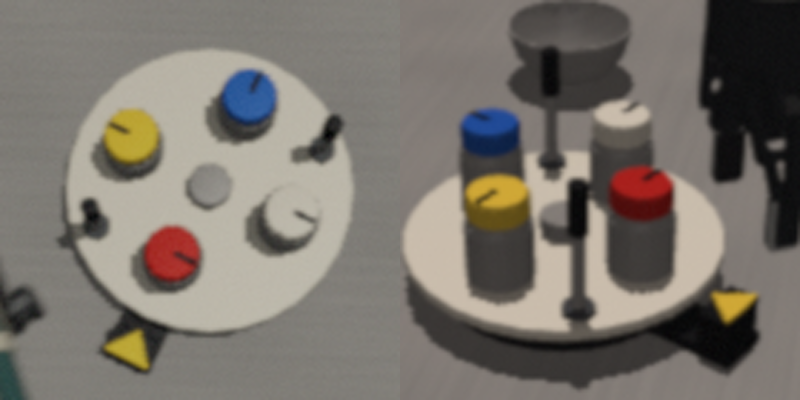

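The red stripe at (185,258) has turned a quarter turn anticlockwise and is now parallel to the white lid's. The carousel hasn't moved from the arrow, the other lids are closed, and the gripper is clear.

```bash
python3 -c "
from h import *
print(bot.finish_job())"
```

```text
the job is handed in; nothing more can be done
None
```

The job is handed in: the red-lidded shaker stands at the arrow with its lid turned about a quarter turn open, the other three lids are closed and the arm is clear; no verdict came back from the hand-in.

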